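Tuck the flap of the spectacles case shut

TASK

The brown spectacles case lies open with a pair of glasses already put away in it. Close it with light fingertip pushes: fold the flap over onto the top of the case, short of the metal keeper, then push the hinged spine panel upright so that the flap's tongue slides in beneath the keeper, and leave it tucked. Do not pinch, lift or shove the case about, and leave everything around it where it is.

Things in the scene. Friction and masses are not known exactly. Their poses are not given: they have to be found in the camera images.
- case: loose brown spectacles case lying flat, 90 (x) by 170 (y) by 36 mm high, about 0.45 kg; pushed sideways it slides at about 4 to 6 N. Origin: centre of its underside; x points from the open, hinged mouth side (x = -45 mm, roughly towards the robot) to the closed far side, y along the mouth, z up. Flat top face at z = 36 mm from x = -20 to 45 mm; open above from x = -45 to -20 mm
- keeper_mouth (a point): middle of the opening under the aluminium keeper's mouth edge, at (13, 0, 39) mm in the case frame, axes as the case. The keeper is a bridge bar on the top face: x = 13 to 27 mm, 86 mm long in y, underside at z = 42, top at 44.5 mm, two posts 70 mm apart. A flared lip rises from its mouth edge towards the hinged side, up to x = 7, z = 49 mm
- spine (a joint): spine panel, 3 mm thick, 156 mm wide, 34.5 mm from hinge to crease; hinge along y at x = -46.5, z = 3 mm in the case frame. Rad: 0 = upright, closing the mouth (a hard stop; outer surface then at x = -48 mm), larger = leaning outwards, away from the keeper. Stiff: stays where left; 2 to 3 N on the crease, forwards and slightly up, turns it; the crease rises some 10 mm as it comes upright
- flap (a joint): flap hinged to the spine at the crease. Rad: 0 = square to the spine; the flap's slope above level is spine + flap values, so about 0 when shut and 0.1 to 0.25 when just folded over with the spine still leaning (it then rests on the top face's edge at x = -20 mm). Soft: stays where left; 0.2 N near the tip folds it and leaves the spine leaning
- crease (a point): middle of the crease between spine and flap, mid-thickness; x points along the flap to its tip, y along the crease, z out of the flap's outer side (up when closed)
- flap_tip (a point): middle of the tongue's free end, mid-thickness (3 mm), 70 mm from the crease, axes as crease. The flap is 150 mm wide for 44 mm from the crease, then a tongue 56 mm wide. Tucked home it lies at (23.5, 0, 37.5) mm in the case frame
- vitamin_jar: loose blue closed jar, 64 mm across, 95 mm tall; beside one end of the case; leave alone
- ring_dish: loose white ceramic ring dish, 86 mm across, 22 mm tall; beside one end of the case; leave alone
- comb: loose purple comb lying flat beyond the far side of the case, 180 by 35 by 5 mm, long along its own x; leave alone
- thermometer_case: loose silver aluminium thermometer case, 145 by 32 by 20 mm, long along its own x; leave alone
- lip_balm: loose lip balm stick standing on end, 18 mm across, 66 mm tall; leave alone

How it is judged:
By the outcome, as a careful person would: the job done as asked, in the order asked, and still so for the second after the job is handed in, with the robot touching nothing.
It also fails if it takes over 48 s, if anything falls off the work surface, if the arm or the gripper's body presses on something with over 40 N, if the wrist force passes 120 N, or if a joint passes its speed limit or range.

ROBOT

A 6-joint arm with a two-finger parallel gripper is mounted at the origin on the work surface. World frame = base frame: x ahead of the robot, y to its left, z up, the work surface at z = 0. Lengths are in m, angles in rad, forces in N, time in s.
With the tool pointing down it reaches from about 0.275 to 0.825 m from the base axis. Payload 4.9 kg.
Tool frame: the origin (TCP) lies at the very end of the fingers, on their centre line; the grasp point (between the pads) lies 19 mm behind it; y points along the fingers, z is the direction in which the jaws open and shut, and the axes are right-handed (so a half turn about y gives the same grasp; the last joint's range is limited). The gripper opens to 85 mm and grips with 20 to 120 N. Pads are 22 mm wide; open, the fingers measure 114 mm over their backs; the gripper's body (76 mm by 85 mm) begins 54 mm behind the grasp point. The pads swing forward as they close: fully open they stand 13 mm farther back than shut.
Start: joints at [-1.307, 0.326, -0.193, 1.052, 0, 1.437], TCP at [0.213, -0.507, 0.195] pointing down, gripper open.
Joint ranges: [-2.65, 2.65], [-0.97, 1.79], [-1.3, 1.35], [-1.93, 2.1], [-1.47, 1.37], [-3.14, 3.14]. Speed limits (rad/s): [2.57, 2.57, 3.14, 3.14, 3.14, 3.14].

INTERFACE

Orientations are given as [roll, pitch, yaw] about the fixed x, y, z axes, in that order (R = Rz(yaw) Ry(pitch) Rx(roll)).
In Python, from plant import * gives the robot as it stands. Calls block until the motion is done:
- goto(position, orientation): joint-space move of the TCP to a pose.
- move_linear(position, ori=None, max_speed=0.15, guard=None): straight line of the TCP; ori=None keeps the orientation; max_speed is the mean speed in m/s. With guard (N) it stops when the force on the tool has changed by that much, and returns True; else False.
- goto_joints(angles): joint-space move.
- open_jaws() and close_gripper(): open the fingers fully, or close them until they stop; the grip force is fixed at half the most.
- pause(seconds).
- solve_ik(position, orientation): joint angles nearest the present ones, or None.
- snapshot(name): name is "side" or "top" or "wrist"; returns the picture (384x512x3 uint8, red, green, blue); there is no depth.
- calibration(name): a dict with "vertical_fov" (degrees; the focal length in pixels is half the picture's height over the tangent of half this angle, whatever the lens; pixels are square), "cx", "cy" (the principal point, pixels), "extrinsics" (4x4, takes a point from world to camera coordinates). Camera axes: x right, y up, looking along -z (the intrinsics and any distortion apply to the point x, -y, -z); pixel columns grow to the right and rows downward; lengths in m; the calibration is good to about 2 mm. A picture is of the moment at which its call begins: read the wrist's pose just before it. calibration takes no time and is no camera call; for the wrist camera it gives the pose at the moment of the call.
A pose or a line that the arm cannot do raises IKError and nothing moves.
- sign_off(): hands the job in, once; it reports no verdict.
Readings, each from a call of its own:
- read_clock(): time.
- read_q(): joint angles.
- read_qvel(): joint speeds.
- read_joint_efforts(): joint torques, N m.
- read_tool_pos(): TCP position.
- read_tool_rot(): TCP orientation.
- read_contact_force(): force on the tool from outside, world axes, zero at the start.
- read_wrist_torque(): the same for the moment, N m.
- read_finger_gap(): finger opening in m.
Only numpy, scipy, OpenCV 4.12 (cv2) and the standard library are available. Lean on these libraries where they do the work, as an engineer would, in place of code of your own. Each camera call takes 0.05 s, during which the arm holds its last target. There are 200 camera calls.

## Working session

There is one attempt and no reset: what is moved stays moved. The work goes in short steps, each a Python script; the robot and the scene stay as the last script left them, time stands still between calls to the robot, and variables do not carry over. Pictures are saved under pics/ and viewed, on a budget of 10 in all, crops included, one or two more only if the job needs it, and the job is handed in when it is done.

```bash
mkdir -p pics; ls; python3 - <<'E'
from plant import *
import cv2,numpy as np
for n in ("side","top"):
    im=snapshot(n); cv2.imwrite(f"pics/{n}0.png",im[:,:,::-1])
    c=calibration(n); print(n,c)
print(read_clock(),read_tool_pos(),read_tool_rot(),read_finger_gap())
E
```

```text
pics
side {'vertical_fov': 50.56003870239542, 'cx': 256.34594619479157, 'cy': 191.2679503162122, 'extrinsics': array([[ 0.93072449, -0.36517834, -0.01991738, -0.50349586],
       [ 0.28938263,  0.70205647,  0.65067228, -0.22700445],
       [-0.2236283 , -0.61136037,  0.75909742, -0.82007341],
       [ 0.        ,  0.        ,  0.        ,  1.        ]])}
top {'vertical_fov': 56.998875091744424, 'cx': 261.163634757472, 'cy': 185.53740626878113, 'extrinsics': array([[-2.45656125e-02, -9.99697900e-01, -7.99745835e-04,
         6.32011450e-02],
       [ 9.74775666e-01, -2.41306976e-02,  2.21878594e-01,
        -5.91589947e-01],
       [-2.21830863e-01,  4.67101077e-03,  9.75073972e-01,
        -6.94590131e-01],
       [ 0.00000000e+00,  0.00000000e+00,  0.00000000e+00,
         1.00000000e+00]])}
0.1 [ 0.21290632 -0.50648713  0.19427507] [-1.57236167e+00  1.99839041e-04 -2.74382150e+00] 0.08580925335314217
```

```bash
python3 -c "
import cv2
for n in ('side','top'):
    cv2.imwrite(f'pics/{n}0b.png',cv2.resize(cv2.imread(f'pics/{n}0.png'),(800,600),interpolation=cv2.INTER_CUBIC))"
```

```text
(no output)
```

View pics/side0b.png

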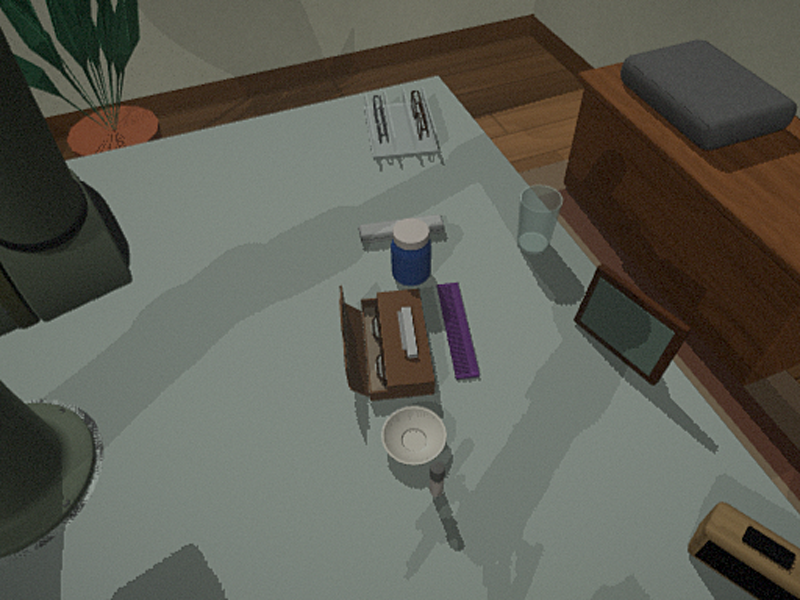

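View pics/top0b.png

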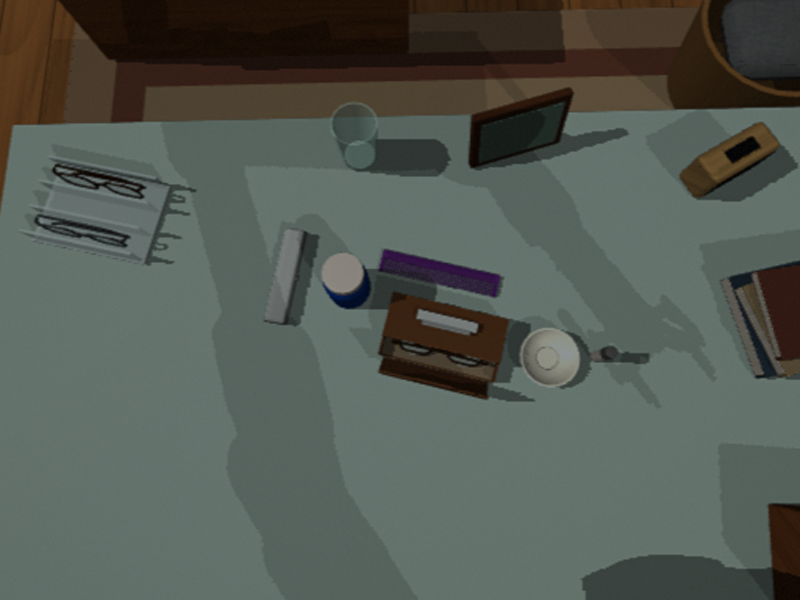

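The side view shows the case around (390,345) and the top view around (445,345), in enlarged pixels. The flap stands up on the robot side, with the jar at +y, the dish at -y and the comb beyond. I'll enlarge both crops.

```bash
python3 -c "
import cv2,numpy as np
t=cv2.imread('pics/top0.png')[180:260,230:335]; s=cv2.imread('pics/side0.png')[175:265,205:310]
f=lambda a:cv2.convertScaleAbs(cv2.resize(a,(0,0),fx=7.6,fy=7.6,interpolation=cv2.INTER_CUBIC),alpha=1.7)
cv2.imwrite('pics/tc.png',f(t)[:600]);cv2.imwrite('pics/sc.png',cv2.resize(f(s),(0,0),fx=.85,fy=.85))
print(f(t).shape)"
```

```text
(608, 798, 3)
```

View pics/tc.png

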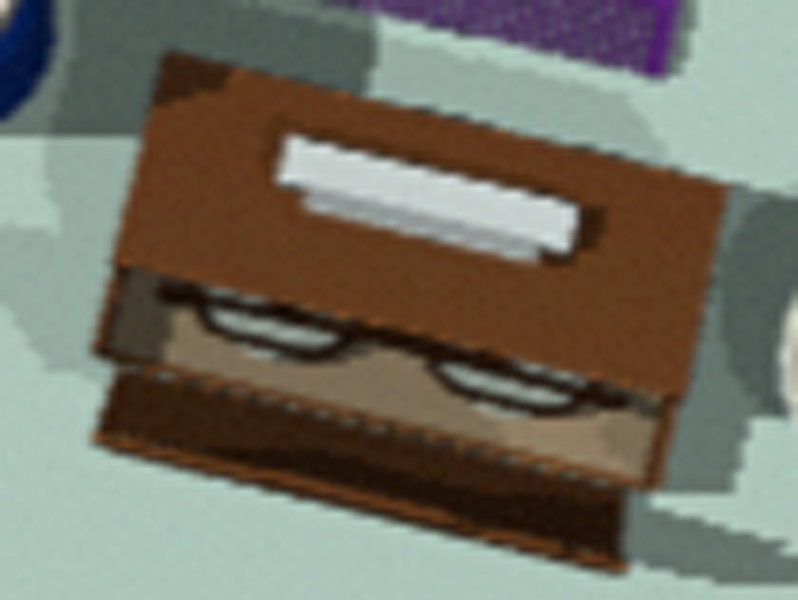

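View pics/sc.png

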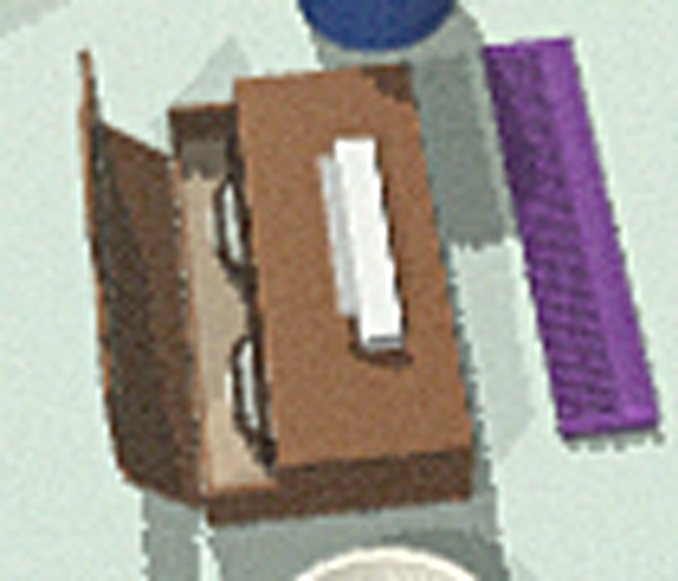

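```bash
cat > h.py <<'E'
import numpy as np,cv2
from plant import *
from scipy.optimize import least_squares
def proj(n,P,c=None):
    c=c or calibration(n); E=c["extrinsics"]; q=np.atleast_2d(P)@E[:3,:3].T+E[:3,3]
    f=192/np.tan(np.radians(c["vertical_fov"])/2)
    return np.c_[c["cx"]-f*q[:,0]/q[:,2], c["cy"]+f*q[:,1]/q[:,2]]
def Rz(a): return np.array([[np.cos(a),-np.sin(a),0],[np.sin(a),np.cos(a),0],[0,0,1]])
def c2w(p,P): return np.atleast_2d(P)/1000@Rz(p[2]).T+np.array([p[0],p[1],0])
def crease(sp,fl,along=0,y=0,out=0):
    """case-frame mm, point on flap `along` mm from crease; out=normal outwards"""
    c=np.array([-46.5-34.5*np.sin(sp),y,3+34.5*np.cos(sp)]); s=sp+fl
    return c+along*np.array([np.cos(s),0,np.sin(s)])+out*np.array([-np.sin(s),0,np.cos(s)])
E
python3 - <<'E'
from h import *
C={n:calibration(n) for n in("top","side")}
for n in C: print(n,-C[n]["extrinsics"][:3,:3].T@C[n]["extrinsics"][:3,3])
T=lambda u,v:((u+.5)/7.6-.5+230,(v+.5)/7.6-.5+180)
S=lambda u,v:((u+.5)/6.46-.5+205,(v+.5)/6.46-.5+175)
obs=[("top",(45,85,36),T(165,52)),("top",(45,-85,36),T(727,188)),("top",(-20,85,36),T(118,265)),("top",(-20,-85,36),T(685,395)),
("side",(45,85,36),S(410,65)),("side",(45,-85,36),S(472,443)),("side",(-20,85,36),S(235,80)),("side",(-20,-85,36),S(272,467)),("side",(45,-85,0),S(470,497)),("side",(-45,-85,0),S(212,525))]
f=lambda p:np.concatenate([proj(n,c2w(p,P),C[n])[0]-o for n,P,o in obs])
r=least_squares(f,[.55,0,0]);p=r.x;print("pose",p,np.round(r.fun.reshape(-1,2),1))
# spine/flap: print projections into crop coords
for sp in (.3,.5,.7,.9):
    for n,s,o in(("top",7.6,(230,180)),("side",6.46,(205,175))):
        pts=[crease(sp,0,0,y) for y in(78,-78)]
        print(sp,n,np.round((proj(n,c2w(p,pts),C[n])-o)*s).tolist())
sp=.5
for sp in (.3,.5,.7):
  for tot in (1.2,1.5,1.8,2.1):
    for n,s,o in(("top",7.6,(230,180)),("side",6.46,(205,175))):
        pts=[crease(sp,tot-sp,44,y) for y in(75,-75)]+[crease(sp,tot-sp,70,y) for y in(28,-28)]
        print(sp,tot,n,np.round((proj(n,c2w(p,pts),C[n])-o)*s).tolist())
E
```

```text
top [0.42413853 0.05215101 0.80858845]
side [ 0.35091545 -0.52585622  0.76019279]
pose [ 5.32971534e-01 -3.42829862e-04 -2.64225749e-01] [[ 0.3 -0.1]
 [ 0.8 -0.2]
 [-0.7 -0.1]
 [ 0.5  1.2]
 [-0.2 -1.2]
 [ 0.5 -0.2]
 [-0.3 -1. ]
 [ 0.8 -0.7]
 [ 0.4  0.6]
 [-0.8  0.6]]
0.3 top [[101.0, 390.0], [635.0, 522.0]]
0.3 side [[132.0, 95.0], [161.0, 453.0]]
0.5 top [[96.0, 413.0], [629.0, 544.0]]
0.5 side [[115.0, 101.0], [142.0, 460.0]]
0.7 top [[92.0, 433.0], [623.0, 564.0]]
0.7 side [[101.0, 110.0], [126.0, 468.0]]
0.9 top [[89.0, 451.0], [617.0, 581.0]]
0.9 side [[89.0, 120.0], [112.0, 478.0]]
0.3 1.2 top [[119.0, 322.0], [658.0, 453.0], [296.0, 318.0], [504.0, 369.0]]
0.3 1.2 side [[169.0, 21.0], [201.0, 369.0], [202.0, 72.0], [215.0, 203.0]]
0.3 1.5 top [[107.0, 366.0], [650.0, 499.0], [279.0, 392.0], [489.0, 443.0]]
0.3 1.5 side [[132.0, 19.0], [160.0, 368.0], [140.0, 69.0], [151.0, 200.0]]
0.3 1.8 top [[95.0, 414.0], [639.0, 548.0], [260.0, 471.0], [470.0, 523.0]]
0.3 1.8 side [[95.0, 24.0], [119.0, 374.0], [77.0, 78.0], [86.0, 210.0]]
0.3 2.1 top [[85.0, 460.0], [627.0, 594.0], [242.0
[... 601 characters left out ...]
.0, 571.0], [445.0, 623.0]]
0.5 2.1 side [[44.0, 44.0], [62.0, 394.0], [4.0, 106.0], [9.0, 238.0]]
0.7 1.2 top [[109.0, 367.0], [645.0, 499.0], [285.0, 365.0], [492.0, 415.0]]
0.7 1.2 side [[136.0, 37.0], [165.0, 385.0], [167.0, 89.0], [179.0, 219.0]]
0.7 1.5 top [[97.0, 412.0], [637.0, 545.0], [268.0, 439.0], [476.0, 490.0]]
0.7 1.5 side [[99.0, 35.0], [124.0, 384.0], [105.0, 86.0], [115.0, 216.0]]
0.7 1.8 top [[85.0, 459.0], [626.0, 593.0], [249.0, 518.0], [458.0, 570.0]]
0.7 1.8 side [[62.0, 40.0], [83.0, 390.0], [43.0, 95.0], [50.0, 226.0]]
0.7 2.1 top [[75.0, 505.0], [614.0, 639.0], [231.0, 592.0], [439.0, 644.0]]
0.7 2.1 side [[29.0, 53.0], [46.0, 402.0], [-12.0, 115.0], [-8.0, 247.0]]
```

The case pose fits at (0.533, 0.000), yaw -0.264 rad, with residuals of about 1 px or 2 mm. The crops put the spine near 0.75 rad and the flap near vertical (sum about 1.6). I'll go behind the flap with the jaws shut and look from close by.

```bash
cat >> h.py <<'E'
P0=np.array([0.5330,-0.0003,-0.2642])
W=lambda x,y,z:c2w(P0,[x,y,z])[0]
def F(): return Rz(P0[2]).T@np.array(read_contact_force())
E
python3 - <<'E'
from h import *
q=np.array(read_q())
best=None
for yaw in(-.264,-.264+np.pi):
    s=solve_ik(W(-150,0,150),[-np.pi/2,0,yaw]); print(yaw,None if s is None else np.round(s,2))
    if s is not None:
        d=np.abs(np.array(s)-q).max()
        if best is None or d<best[0]: best=(d,yaw)
yaw=best[1]; print("use",yaw)
close_gripper()
goto(W(-150,0,150),[-np.pi/2,0,yaw])
c=calibration("wrist"); im=snapshot("wrist")
np.save("c1.npy",c,allow_pickle=True)
cv2.imwrite("pics/w1.png",cv2.convertScaleAbs(im[:,:,::-1],alpha=1.5))
print(read_clock(),read_tool_pos(),W(-150,0,150),read_tool_rot(),[np.round(F(),2) for _ in range(3)],read_finger_gap())
for sp,tot in((.75,1.6),):
    pts=[crease(sp,tot-sp,0,y) for y in(78,-78)]+[crease(sp,tot-sp,44,y) for y in(75,-75)]+[crease(sp,tot-sp,70,y) for y in(28,-28)]+[(45,85,36),(45,-85,36),(13,43,44.5),(13,-43,44.5)]
    print(np.round(proj("wrist",c2w(P0,pts),c)).tolist())
E
```

```text
-0.264 [-0.09  0.07 -0.64  0.86  0.    0.17]
2.877592653589793 [-0.09  0.07 -0.64  0.86  0.   -2.97]
use -0.264
2.9833 [0.38868226 0.03824606 0.15009619] [0.38820474 0.03887057 0.15      ] [-1.57088253e+00 -4.19659386e-04 -2.65474223e-01] [array([ 0.56,  0.49, -0.7 ]), array([ 0.56,  0.49, -0.7 ]), array([ 0.56,  0.49, -0.7 ])] 0.00022670039464165866
[[318.0, 238.0], [190.0, 238.0], [324.0, 255.0], [184.0, 255.0], [283.0, 268.0], [225.0, 268.0], [319.0, 320.0], [189.0, 320.0], [289.0, 304.0], [220.0, 304.0]]
```

View pics/w1.png

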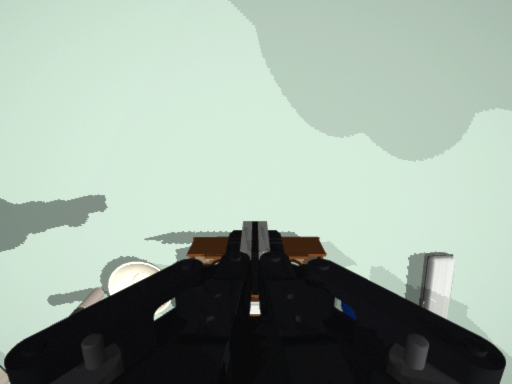

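The near edge of the case and flap runs along row 237, columns 188 to 325. My prediction was 190 to 318 at row 238, so the pose estimate agrees. I'll fold the flap now.

```bash
python3 - <<'E'
from h import *
sp=.75
def tcp(th,r=58): 
    c=crease(sp,th-sp,r,0,1.5); return W(c[0]-11,0,c[2])
s=tcp(1.75)
move_linear(W(-125,0,86),max_speed=.2)
f0=F()
move_linear(s,max_speed=.1)
print("start",F()-f0)
for th in np.linspace(1.6,.3,9):
    g=move_linear(tcp(th),max_speed=.08,guard=3)
    print(round(th,2),np.round(F()-f0,2),g)
    if g: break
c=calibration("side"); im=snapshot("side"); cv2.imwrite("pics/s2.png",im[:,:,::-1])
t=snapshot("top"); cv2.imwrite("pics/t2.png",t[:,:,::-1])
f=lambda a,k:cv2.convertScaleAbs(cv2.resize(a,(0,0),fx=k,fy=k,interpolation=cv2.INTER_CUBIC),alpha=1.7)
a=f(im[175:265,205:310,::-1],3.8)
b=f(t[175:265,230:335,::-1],3.8)
cv2.imwrite("pics/st2.png",np.hstack([a,b]))
print(read_clock(),read_tool_pos())
E
```

```text
start [-0.73705478 -1.61790821 -0.42438663]
1.6 [-0.64 -0.2  -1.48] False
1.44 [ 0.04 -1.66 -0.16] False
1.28 [-0.69 -0.5  -0.3 ] False
1.11 [ 0.09 -0.54 -0.7 ] True
5.0583 [0.47757074 0.01453963 0.07990726]
```

View pics/st2.png

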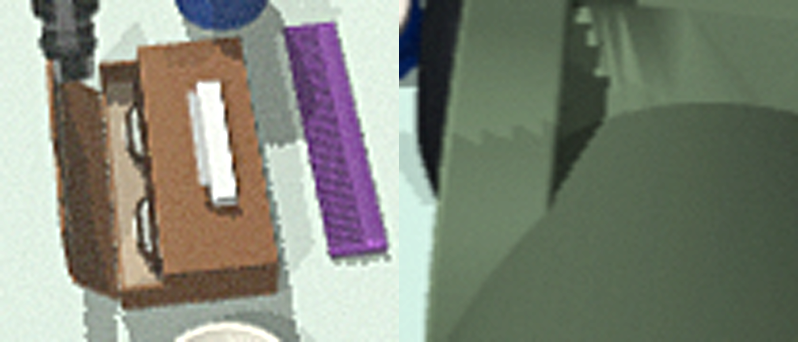

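```bash
python3 - <<'E'
from h import *
p=np.array(read_tool_pos()); x=Rz(P0[2]).T@(p-[P0[0],P0[1],0])*1000; print("tcp case",x)
n="side";k=8;o=(210,170)
X=lambda P:np.round((proj(n,P)-o)*k).tolist()
print("tcp px",X(p),"corners",X([W(x[0]+a,x[1]+b,x[2]) for a in(-11,11) for b in(-15,15)]))
for tot in(1.1,1.6): print(tot,X([W(*crease(.75,tot-.75,l,y)) for l,y in((0,78),(0,-78),(44,75),(44,-75),(70,28),(70,-28))]))
im=snapshot(n)[:,:,::-1]
cv2.imwrite("pics/s3.png",cv2.convertScaleAbs(cv2.resize(im[170:245,210:285],(600,600),interpolation=cv2.INTER_CUBIC),alpha=2))
E
```

```text
tcp case [-57.38114384  -0.14991301  79.90726074]
tcp px [[126.0, 269.0]] corners [[88.0, 317.0], [82.0, 230.0], [170.0, 309.0], [163.0, 222.0]]
1.1 [[81.0, 179.0], [111.0, 623.0], [139.0, 91.0], [176.0, 522.0], [187.0, 158.0], [202.0, 318.0]]
1.6 [[81.0, 179.0], [111.0, 623.0], [63.0, 87.0], [92.0, 519.0], [60.0, 151.0], [70.0, 313.0]]
```

View pics/s3.png

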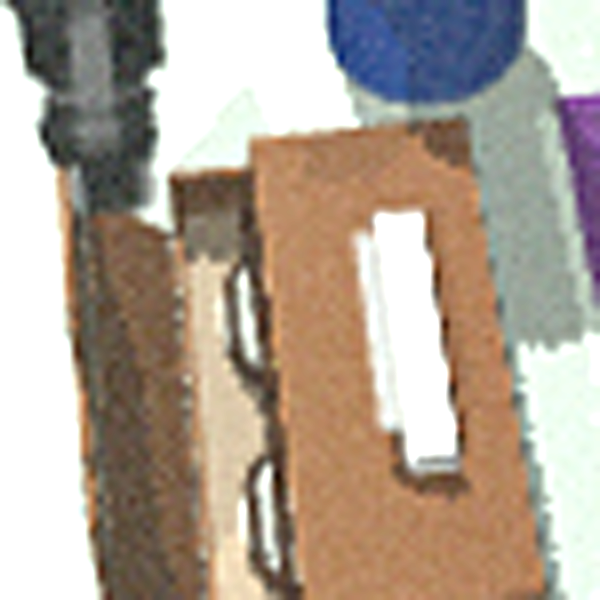

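```bash
python3 - <<'E'
from h import *
c1=np.load("c1.npy",allow_pickle=True).item()
print("tcp in w1 (seen tip end ~ (255,222))",proj("wrist",[.38868,.03825,.1501],c1))
c=calibration("wrist"); im=snapshot("wrist"); p=np.array(read_tool_pos())
X=lambda P:np.round(proj("wrist",P,c)).tolist()
print(X(p))
for tot in(.9,1.1,1.6): print(tot,X([W(*crease(.75,tot-.75,l,y)) for l,y in((0,78),(0,-78),(44,75),(44,-75),(70,28),(70,-28))]))
print("top tcp",proj("top",p),"side tcp",proj("side",p), read_clock())
cv2.imwrite("pics/w2.png",cv2.convertScaleAbs(im[:,:,::-1],alpha=1.7))
E
```

```text
tcp in w1 (seen tip end ~ (255,222)) [[252.85456401 213.76400445]]
[[253.0, 214.0]]
0.9 [[342.0, 179.0], [165.0, 179.0], [349.0, 224.0], [158.0, 224.0], [292.0, 255.0], [215.0, 255.0]]
1.1 [[342.0, 179.0], [165.0, 179.0], [352.0, 217.0], [155.0, 217.0], [294.0, 246.0], [213.0, 246.0]]
1.6 [[342.0, 179.0], [165.0, 179.0], [357.0, 192.0], [149.0, 192.0], [298.0, 203.0], [208.0, 203.0]]
top tcp [[279.17441489 238.87824143]] side tcp [[225.58552066 203.64856913]] 5.1583
```

View pics/w2.png

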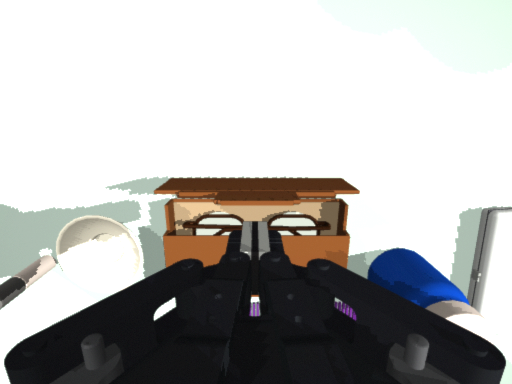

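```bash
python3 - <<'E'
from h import *
c=calibration("wrist"); p=np.array(read_tool_pos()); x=Rz(P0[2]).T@(p-[P0[0],P0[1],0])*1000
print("wrist cam case-frame", (Rz(P0[2]).T@(-c["extrinsics"][:3,:3].T@c["extrinsics"][:3,3]-[P0[0],P0[1],0]))*1000, c["vertical_fov"])
print("look dir case",Rz(P0[2]).T@(-c["extrinsics"][2,:3]))
for dz in(0,13,20,30,40):
    Q=[W(x[0]+a,x[1]+b,x[2]+dz) for a in(-11,11) for b in(-10,10)]
    print(dz,"wrist",np.round(proj("wrist",Q,c)).tolist(),"side crop8",np.round((proj("side",Q)-(210,170))*8).tolist())
a=cv2.imread("pics/w2.png")[190:250,215:295]; b=cv2.imread("pics/s3.png")
cv2.imwrite("pics/w2c.png",np.vstack([cv2.resize(a,(400,300),interpolation=cv2.INTER_CUBIC),cv2.resize(cv2.convertScaleAbs(b[100:280,20:260],alpha=1.5),(400,300))]))
E
```

```text
wrist cam case-frame [-127.8880931    1.0925728  259.1196894] 70.73920639392416
look dir case [ 2.72990986e-01 -5.92808114e-04 -9.62016409e-01]
0 wrist [[239.0, 199.0], [267.0, 199.0], [239.0, 228.0], [267.0, 228.0]] side crop8 [[86.0, 302.0], [82.0, 245.0], [168.0, 294.0], [163.0, 237.0]]
13 wrist [[237.0, 205.0], [268.0, 205.0], [238.0, 236.0], [268.0, 236.0]] side crop8 [[82.0, 272.0], [78.0, 214.0], [165.0, 264.0], [160.0, 206.0]]
20 wrist [[237.0, 209.0], [269.0, 209.0], [237.0, 241.0], [268.0, 241.0]] side crop8 [[79.0, 255.0], [75.0, 197.0], [163.0, 247.0], [158.0, 189.0]]
30 wrist [[236.0, 215.0], [270.0, 215.0], [236.0, 249.0], [269.0, 249.0]] side crop8 [[76.0, 231.0], [72.0, 173.0], [160.0, 222.0], [155.0, 165.0]]
40 wrist [[234.0, 222.0], [270.0, 222.0], [235.0, 257.0], [270.0, 257.0]] side crop8 [[72.0, 206.0], [69.0, 148.0], [158.0, 198.0], [152.0, 140.0]]
```

View pics/w2c.png

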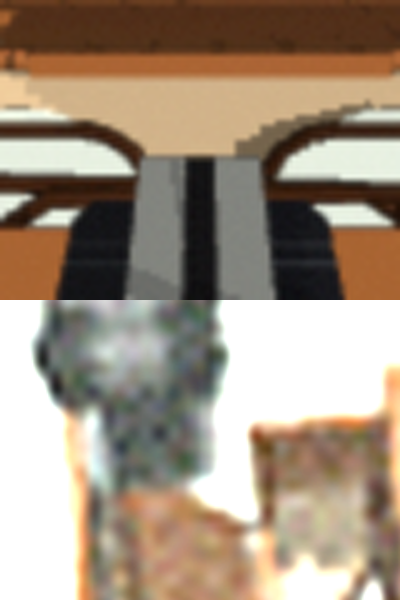

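The wrist view shows the flap still upright, with its edges exactly where a sum of 1.6 predicts, so the sweep passed over it. Both views put the fingertip end (wrist row 222, side-crop row 211) about 38 mm higher than the reported TCP. I'll measure the offset by lightly touching the empty table behind the case.

```bash
python3 - <<'E'
from h import *
move_linear(W(-145,0,86),max_speed=.2)
move_linear(W(-145,0,40),max_speed=.15)
pause(.1);f0=F()
z=40
g=move_linear(W(-145,0,-30),max_speed=.035,guard=5)
print(g,read_tool_pos(),np.round(F()-f0,1),read_clock())
if not g:
    im=snapshot("side");cv2.imwrite("pics/s4.png",im[:,:,::-1])
else:
    p=read_tool_pos(); move_linear([p[0],p[1],p[2]+.01])
print([np.round(F()-f0,1).tolist() for _ in range(2)])
E
```

```text
False [ 0.39319287  0.0375734  -0.02986157] [-0.3 -0.2 -0.1] 8.4583
[[0.2, 0.1, 0.0], [0.2, 0.1, 0.0]]
```

```bash
python3 - <<'E'
from h import *
f0=F()
g=move_linear(W(-145,0,-50),max_speed=.025,guard=4)
p=read_tool_pos();print(g,p,np.round(F()-f0,1),read_clock())
if g: move_linear([p[0],p[1],p[2]+.015])
E
```

```text
True [ 0.39335803  0.0375458  -0.03628475] [-0.6 -0.6  8.6] 8.9333
```

The table touch came at TCP z = -36 mm, so the real fingertip sits about 36 mm above the reported TCP. That agrees with both cameras. I'll fold again with this offset.

```bash
cat >> h.py <<'E'
DZ=36.3; HX=10
def T(x,z,y=0): return W(x,y,z-DZ)   # real fingertip at case-frame (x,z)
E
python3 - <<'E'
from h import *
sp=.75
def tcp(th,r=58):
    c=crease(sp,th-sp,r,0,1.5); return T(c[0]-HX,c[2])
move_linear(T(-145,86),max_speed=.2)
move_linear(T(-105,86),max_speed=.15); pause(.1)
f0=F()
for th in (1.75,1.6,1.45,1.3,1.15,1.,.85,.7,.55,.42,.32):
    g=move_linear(tcp(th),max_speed=.08,guard=6)
    print(th,np.round(F()-f0,1),g)
    if g: break
c=calibration("wrist"); w=snapshot("wrist"); im=snapshot("side")
print(read_clock())
X=lambda P:np.round(proj("wrist",P,c)).tolist()
for tot in(.2,.35,1.6): print(tot,X([W(*crease(.75,tot-.75,l,y)) for l,y in((0,78),(0,-78),(44,75),(44,-75),(70,28),(70,-28))]))
cv2.imwrite("pics/m5.png",cv2.convertScaleAbs(np.hstack([w[100:300,:,::-1][:,130:380],cv2.resize(im[175:255,205:305,::-1],(250,200),interpolation=cv2.INTER_CUBIC)]),alpha=1.7))
E
```

```text
1.75 [ 0.  -0.   1.1] False
1.6 [0.4 0.3 1. ] False
1.45 [ 1.1 -0.5  1. ] False
1.3 [-0.  -0.3  0.6] False
1.15 [-0.2 -0.5  0.4] False
1.0 [ 0.4 -0.5  0.7] False
0.85 [-0.1 -0.6  0.1] False
0.7 [-0.3 -0.4  0.9] False
0.55 [ 0.7 -0.2  0.9] False
0.42 [ 0.9 -0.6  0.8] False
0.32 [0.1 0.4 0.9] False
13.1917
0.2 [[382.0, 155.0], [123.0, 155.0], [375.0, 227.0], [131.0, 227.0], [298.0, 268.0], [208.0, 268.0]]
0.35 [[382.0, 155.0], [123.0, 155.0], [380.0, 229.0], [126.0, 229.0], [301.0, 274.0], [205.0, 274.0]]
1.6 [[382.0, 155.0], [123.0, 155.0], [420.0, 168.0], [84.0, 168.0], [331.0, 181.0], [172.0, 181.0]]
```

View pics/m5.png

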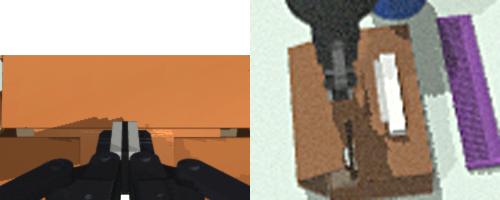

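The wrist view shows the flap folded forward, with its crease at row 155 and shoulder at about row 228 as predicted. The spine is still leaning. I'll lower the flap gently onto the edge, back off, and check with the fingers clear.

```bash
python3 - <<'E'
from h import *
sp=.75
def tcp(th,r=50):
    c=crease(sp,th-sp,r,0,1.5); return T(c[0]-HX,c[2])
f0=F()
for th in (.3,.25,.2,.17):
    g=move_linear(tcp(th),max_speed=.04,guard=4); print(th,np.round(F()-f0,1),g)
    if g: break
p=read_tool_pos(); move_linear([p[0],p[1],p[2]+.045],max_speed=.2)
move_linear(T(-145,85),max_speed=.2)
c=calibration("wrist"); w=snapshot("wrist"); im=snapshot("side")
print(read_clock())
for sp in(.6,.75,.9):
  tot=np.arctan2(38-(3+34.5*np.cos(sp)),-20+46.5+34.5*np.sin(sp))
  Q=[W(*crease(sp,tot-sp,l,y)) for l,y in((0,78),(0,-78),(44,75),(44,-75),(70,28),(70,-28))]
  print(sp,round(tot,2),"w",np.round((proj("wrist",Q,c)-(140,180))*1.6).tolist(),"s",np.round((proj("side",Q)-(205,175))*4).tolist())
a=cv2.resize(w[180:380,140:370,::-1],(0,0),fx=1.6,fy=1.6,interpolation=cv2.INTER_CUBIC); b=cv2.resize(im[175:255,205:305,::-1],(400,320),interpolation=cv2.INTER_CUBIC)
cv2.imwrite("pics/m6.png",cv2.convertScaleAbs(np.hstack([a,b]),alpha=1.6))
E
```

```text
0.3 [-0.1  0.1  0.2] False
0.25 [-0.6 -1.2 -0.3] False
0.2 [-0.2 -1.1  0.3] False
0.17 [ 0.5 -0.2  0.6] False
15.4833
0.6 0.14 w [[328.0, 179.0], [34.0, 179.0], [319.0, 255.0], [43.0, 254.0], [232.0, 298.0], [130.0, 297.0]] s [[67.0, 65.0], [83.0, 287.0], [140.0, 55.0], [164.0, 267.0], [192.0, 108.0], [202.0, 187.0]]
0.75 0.19 w [[327.0, 168.0], [35.0, 168.0], [319.0, 247.0], [43.0, 246.0], [232.0, 291.0], [130.0, 291.0]] s [[60.0, 69.0], [76.0, 291.0], [133.0, 57.0], [155.0, 269.0], [183.0, 109.0], [194.0, 188.0]]
0.9 0.25 w [[325.0, 158.0], [37.0, 158.0], [319.0, 238.0], [43.0, 238.0], [232.0, 285.0], [130.0, 285.0]] s [[55.0, 74.0], [70.0, 296.0], [126.0, 59.0], [148.0, 272.0], [176.0, 110.0], [186.0, 189.0]]
```

View pics/m6.png

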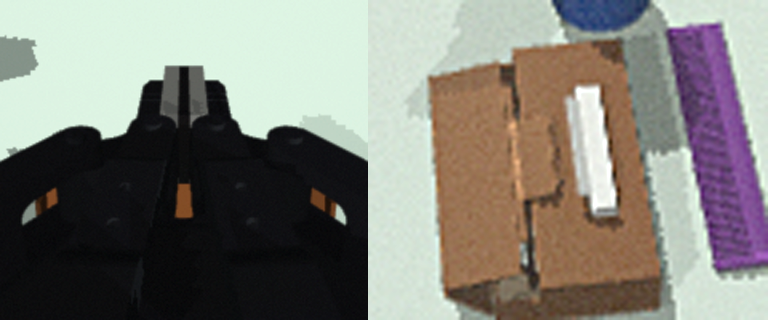

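In the side view the tongue tip lies at crop columns 187 to 192, just short of the keeper lip at 202. The crease is at 62 to 77, which matches spine 0.75 and slope 0.19. Next I'll push the spine upright.

```bash
python3 - <<'E'
from h import *
def tcp(sp):
    c=crease(sp,0); return T(c[0]-1.5*np.cos(sp)-HX,c[2]-12)
def fx(n=6):
    r=[]
    for _ in range(n): r.append(F()); pause(.03)
    return np.round(np.mean(r,0),2)
move_linear(T(-120,16),max_speed=.2); f0=fx(); print(f0)
for sp in (1.1,.85,.7,.55,.42,.3,.2,.12):
    g=move_linear(tcp(sp),max_speed=.04,guard=7); print(sp,fx(4)-f0,g,round(read_clock(),1))
    if g: break
w=snapshot("wrist"); im=snapshot("side")
for sp in(.1,.2,.3):
  tot=np.arctan2(37.5-(3+34.5*np.cos(sp)),-20+46.5+34.5*np.sin(sp))
  Q=[W(*crease(sp,tot-sp,l,y)) for l,y in((0,78),(0,-78),(44,75),(44,-75),(70,28),(70,-28))]
  print(sp,round(tot,2),"s",np.round((proj("side",Q)-(205,175))*6).tolist())
b=cv2.resize(im[175:265,205:310,::-1],(0,0),fx=6,fy=6,interpolation=cv2.INTER_CUBIC)
cv2.imwrite("pics/m7.png",cv2.convertScaleAbs(b,alpha=1.6)); cv2.imwrite("pics/w7.png",w[:,:,::-1])
E
```

```text
[-0.09  0.14  0.07]
1.1 [0.14 0.02 0.07] False 17.3
0.85 [-0.31 -0.56  0.18] False 17.8
0.7 [-1.09 -0.16  0.7 ] False 18.2
0.55 [-2.26 -0.03  1.13] False 18.6
0.42 [-1.04  0.43  0.43] False 19.0
0.3 [-0.86 -0.05  0.44] False 19.4
0.2 [-0.95  0.06  0.36] False 19.8
0.12 [-0.83 -0.29  0.65] False 20.2
0.1 0.01 s [[140.0, 84.0], [168.0, 417.0], [252.0, 79.0], [292.0, 397.0], [331.0, 164.0], [349.0, 282.0]]
0.2 0.02 s [[131.0, 86.0], [159.0, 419.0], [243.0, 79.0], [282.0, 397.0], [322.0, 164.0], [340.0, 282.0]]
0.3 0.04 s [[123.0, 88.0], [149.0, 421.0], [234.0, 80.0], [273.0, 398.0], [313.0, 164.0], [330.0, 282.0]]
```

View pics/m7.png

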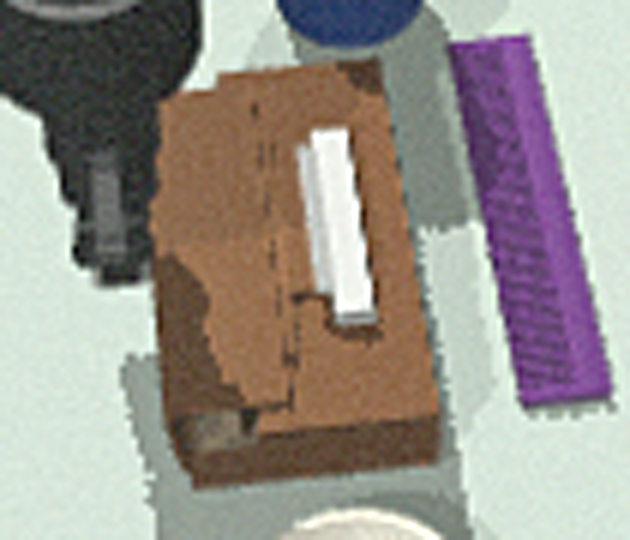

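The tongue is under the keeper, with the shoulder edge at (255,105)–(290,405), so the spine is at about 0.1. The case has not moved. I'll finish in 0.7 mm steps until the force rises at the stop.

```bash
python3 - <<'E'
from h import *
def fx(n=6):
    r=[]
    for _ in range(n): r.append(F()); pause(.03)
    return np.mean(r,0)
f0=np.array([-.09,.14,.07])
c=crease(.12,0); x0=c[0]-1.5-HX; z0=c[2]-12
for i in range(1,13):
    g=move_linear(T(x0+.7*i,min(z0+.1*i,25.5)),max_speed=.02,guard=5); f=fx(5)-f0
    print(round(x0+.7*i+HX,1),np.round(f,1),g)
    if -f[0]>3 : break
print(read_clock())
p=np.array(read_tool_pos()); R=Rz(P0[2])
move_linear(p+R@[-.05,0,0],max_speed=.1)
move_linear(T(-145,110),max_speed=.2)
print(read_clock())
im=snapshot("side")
for sp in(0,.1):
  Q=[W(*crease(sp,-sp,l,y)) for l,y in((0,78),(0,-78),(44,75),(44,-75),(70,28),(70,-28))]+[W(45,85,36),W(45,-85,36)]
  print(sp,"s",np.round((proj("side",Q)-(205,175))*6).tolist())
b=cv2.resize(im[175:265,205:310,::-1],(0,0),fx=6,fy=6,interpolation=cv2.INTER_CUBIC)
cv2.imwrite("pics/m8.png",cv2.convertScaleAbs(b,alpha=1.6))
E
```

```text
-51.4 [-2.  -0.2  1.1] False
-50.7 [-1.9  0.3  0.5] False
-50.0 [-1.  -0.1  1. ] False
-49.3 [-1.5 -0.2  0.9] False
-48.6 [-1.8 -0.2  0.4] False
-47.9 [-1.6 -0.4  0.6] False
-47.2 [-2.3 -0.3  1. ] False
-46.5 [-4.5 -0.3  3.2] False
23.6
24.875
0 s [[148.0, 83.0], [178.0, 416.0], [260.0, 78.0], [301.0, 396.0], [340.0, 164.0], [358.0, 282.0], [377.0, 50.0], [439.0, 408.0]]
0.1 s [[140.0, 84.0], [168.0, 417.0], [252.0, 79.0], [292.0, 397.0], [331.0, 165.0], [349.0, 283.0], [377.0, 50.0], [439.0, 408.0]]
```

View pics/m8.png

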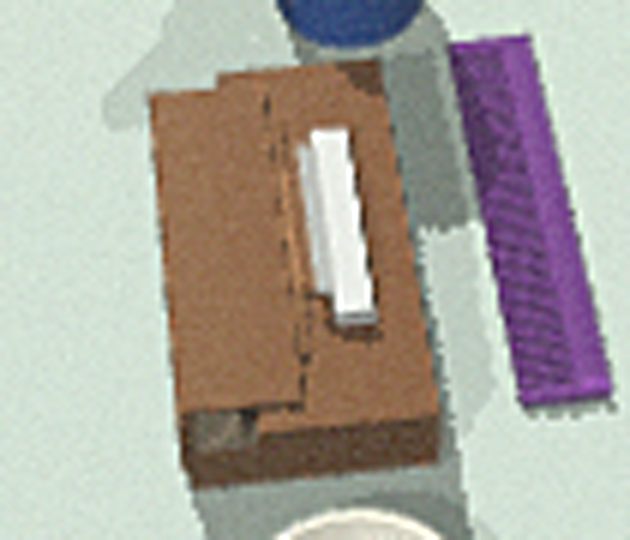

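```bash
python3 - <<'E'
from h import *
sign_off(); print(read_clock())
E
```

```text
the job is handed in; nothing more can be done
the job is handed in; nothing more can be done
```

The spectacles case is closed, and I handed the job in at about 25 s on the robot's clock. I folded the flap onto the top of the case, short of the keeper. Then I pushed the spine upright, so the tongue slid in under the keeper.

- **Last picture:** With the gripper withdrawn, the flap lies flat with its tongue under the keeper. The crease and shoulder edges sit where a fully upright spine predicts, within about 2 px.
- **Surroundings:** The case, jar, comb and dish look unmoved in the side view. I did not check the thermometer case or lip balm in it.
- **Push forces:** The spine took 1–2 N to turn. The force rose to about 4.5 N at the hard stop, where I stopped. That is within the 4–6 N at which the case slides, but the picture shows no shift.

**Fingertip offset:** The first folding sweep passed over the flap without touching it, because the real fingertip end was about 36 mm above the reported TCP. Both cameras showed this. I measured it with a light touch of about 9 N on the empty table, then corrected for it in every later move.

I viewed 11 pictures, one over the budget.

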